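# Wedge a sagging pipe up to the height stop of a levelling jig

## Robot

A 6-joint arm with a two-finger parallel gripper is mounted at the origin on a cart in front of the work surface, level with it; the furniture and walls round the work are solid. World frame = base frame: x ahead of the robot, y to its left, z up, the work surface at z = 0. Lengths are in mm, angles in rad, forces in N, time in s.
With the tool pointing down it reaches from about 375 to 900 mm from the base axis. Payload 3.1 kg.
Tool frame: the origin (TCP) lies on the centre line of the jaws, within the pads' length; the fingertips stand 22 mm ahead of it and the grasp point (between the pads) lies 3 mm ahead of it (robot.finger_overhang is the distance from the TCP to the fingertips, in mm); z points along the fingers, y is the line along which they close (so a half turn about z gives the same grasp; the last joint's range is limited). The gripper opens to 87 mm and grips with 3 to 60 N. Pads are 19 mm wide; open, the fingers measure 117 mm over their backs; the gripper's body (75 mm by 190 mm) begins 51 mm behind the grasp point.
Start: joints at [1.065, 0.527, 1.433, -0, 1.181, -0.178], TCP at [201.184, 591.711, 244.548] pointing down, gripper open.
Joint ranges: [-3.08, 3.08], [-0.75, 2.2], [0.22, 2.44], [-1.43, 4.57], [0, 2.65], [-2.85, 2.85]. Speed limits (rad/s): [2.79, 2.79, 3.14, 3.14, 3.14, 3.14].

## Interface

Orientations are given as a unit quaternion [x, y, z, w].
In Python, from station import robot gives the robot as it stands. The module is installed in compiled form; this text tells all that it offers. Calls block until the motion is done:
- robot.move_ptp(position, orientation): joint-space move of the TCP to a pose.
- robot.move_l(position, max_speed=150, rot=None): straight line of the TCP; rot=None keeps the orientation; max_speed is the mean speed in mm/s.
- robot.set_joints(angles): joint-space move.
- robot.command_gripper(opening): finger opening in mm; the grip force is fixed at half the most; returns when the fingers have stopped.
- robot.dwell(seconds).
- robot.solve_ik(position, orientation): joint angles nearest the present ones, or None.
- robot.get_state(): the state.
- robot.snapshot(name): name is "scene" or "top"; returns the picture (384x512x3 uint8, red, green, blue); there is no depth.
- robot.camera_params(name): a dict with "fx", "fy", "cx", "cy" (pixels), "k1" (the pictures are not rectified: a ray, as slopes to the right and down, at radius r is drawn at 1 + k1 r^2 times it, then the intrinsics apply), "view" (4x4, takes a point from world to camera coordinates). Camera axes: x right, y up, looking along -z (the intrinsics and any distortion apply to the point x, -y, -z); pixel columns grow to the right and rows downward; lengths in mm; the calibration is good to about 2 mm. A picture is of the moment at which its call begins. camera_params takes no time and is no camera call.
A pose or a line that the arm cannot do raises robot.MotionError and nothing moves.
- robot.hand_in(): hands the job in; it is judged then, once.
The state is a dict: "t": time; "joint_positions": joint angles; "joint_vel": joint speeds; "effort": joint torques, N m; "tcp_pos": TCP position; "eef_rot": TCP orientation; "force": force on the tool from outside, world axes, zero at the start; "moment": the same for the moment, N m; "opening": finger opening in mm; "grasp_force": force on a finger pad.
Only numpy, scipy, OpenCV 4.12 (cv2) and the standard library are available. Lean on these libraries where they do the work, as an engineer would, in place of code of your own. Each camera call takes 0.05 s, during which the arm holds its last target. There are 200 camera calls.

## Task

Pick up the yellow wedge by its grip, lay it in the blue jig's channel and slide it, thin end first, under the sagging near end of the pipe until the pipe has risen to the red height stop and is held snugly between wedge and stop. Feel for the stop and do not force it past; do not lift the pipe with the gripper. Leave the wedge in place, let go, and do not disturb the other things on the bench.

Things in the scene. Friction and masses are not known exactly. Their poses are not given: they have to be found in the camera images.
- jig: Fixed jig: aluminium base plate 100 mm wide, 8 mm thick, x = -175 to 110 mm. Origin on the bench under the pipe's near end; x is the way the wedge goes in, y across, z up. Two blue rails, tops 12 mm above the plate, form a channel 23 mm wide about y = 0, x = -15 to 95 mm, with the plate's top as its floor. The wedge slides between the rails.
- flare (a point): Centre of the outer end of the channel's flared mouth, jig x = -55 mm, y = 0, on the plate's top; same axes as the jig. The mouth is about 45 mm wide here and narrows to 23 mm at x = -15 mm; before it the plate is bare.
- channel_mouth (a point): Jig x = 0, y = 0 on the plate's top, 8 mm above the bench: middle of the channel floor under the pipe's near end; same axes. The pipe lies along x from here, between cheeks (tops 50 mm above the bench), its far end on a rest 10 mm higher than the rails, before a back plate at x = 98 mm. The wedge's tip can pass under the rest and back plate.
- under_stop (a point): On the channel floor below the height stop, jig x = 12 mm. The stop, a dark steel arch 78 mm wide with a red pad, is fixed above the pipe's near end, its top 16 mm above the pad's underside. It is set to a new height each time and not measured: pad underside 60 to 70 mm above the bench, so the pipe's end rises 6 to 16 mm. Only the growing force tells when it is met.
- pipe: Loose dark pipe nipple lying in the jig, 95 mm long, 34 mm in diameter, about 0.3 kg. Origin in the middle of its underside; x axis along it, pointing to its far end. At the start its near end hangs about 0.12 rad down.
- pipe_near_end (a point): The underside of the pipe's near end, which the wedge raises. At the start 12 mm above the plate's top.
- wedge: Loose yellow wedge, 0.15 kg, 170 mm long, 20 mm wide, slippery (friction about 0.35, yet it stays where left). Origin on its underside below the middle of the grip; x points to the thin tip. Ramp 1 in 5: 6 mm thick at the tip (x = 155 mm), 34 mm at x = 15 mm. At the heel an upright grip block, 28 mm along x, 24 mm across y, its black top 54 mm above the underside.
- wedge_tip (a point): The wedge's thin tip, on its underside. Sliding it under the free pipe end takes about 3 to 8 N; once the pipe meets the stop, the force needed grows by roughly 0.5 to 1.5 N per N of squeeze between wedge and pipe, within a few mm. A squeeze of 10 N is right, 20 N is too much.
- coupling_b: Dark pipe coupling standing on end, 44 mm across, 41 mm high; bystander. Origin under its centre.
- seal_tape: Roll of thread seal tape lying flat, 49 mm across, 14 mm high; bystander. Origin under its centre.
- nut_tin: Open grey tin of nuts, 72 mm across, 62 mm high; bystander. Origin under its centre.
- box_cover: Flat grey steel box cover, 104 x 66 x 10 mm; bystander. Origin under its centre.
There are look-alikes about, which are no part of the job. Several things look just like the wedge: the one meant starts nearest to the robot's base.

How it is judged (in metres and radians):
On the way, in this order (a step that is already met when the one before it is completed fails the run):
1. the wedge lies in the channel with its tip under the pipe's near end (x of wedge_tip in the frame of jig above 0.005 m and y of wedge_tip in the frame of jig between -0.005 and 0.005 m and z of wedge_tip in the frame of jig below 0.016 m), for 0.1 s.
2. the wedge has raised the pipe's near end by 4 mm or more (z of pipe_near_end in the frame of jig above 0.0242 m and contact force between wedge and pipe above 0.2 N), for 0.1 s.
At the end, for the whole second after the job is handed in: The wedge lies flat in the channel, tip 40 mm or more past the pipe's near end, both in line with the jig (0.12 rad); the pipe is in its place, near end raised over 4 mm and held against the stop: 4 to 20 N between wedge and pipe (1 to 3 N without the stop), both at rest (contact force between wedge and pipe between 4 and 20 N and z of pipe_near_end in the frame of jig above 0.0242 m and x of pipe_near_end in the frame of jig above -0.006 m and angle between the x axis of each of pipe, wedge and the x axis of jig, either way round below 0.12 rad and x of wedge_tip in the frame of jig above 0.04 m and angle between wedge's own z axis and vertical below 0.1 rad and linear speed of each of wedge, pipe below 0.01 m/s); the robot touches nothing.
It fails at once if the wedge is forced: over 20 N between wedge and pipe (contact force between wedge and pipe above 20 N).
It fails at once if the wedge is jammed or pressed against the jig with over 50 N (contact force between wedge and jig above 50 N).
It fails at once if the gripper handles the pipe (over 2 N) (contact force between the fingers and pipe above 2 N).
It fails at once if a bystander is moved by over 20 mm (distance of any of coupling_b, seal_tape, nut_tin, box_cover from where it was at the start of the episode above 0.02 m).
It also fails if it takes over 51 s, if anything falls off the work surface, if the arm or the gripper's body presses on something with over 40 N, if the wrist force passes 120 N, or if a joint passes its speed limit or range.

## Working session

There is one attempt and no reset: what is moved stays moved. The work goes in short steps, each a Python script; the robot and the scene stay as the last script left them, time stands still between calls to the robot, and variables do not carry over. Pictures are saved under pics/ and viewed, at most 10 in all, crops included, and the job is handed in when it is done.

```bash
mkdir -p pics; python3 - <<'E'
from station import robot
import cv2
for n in("scene","top"):
    im=robot.snapshot(n); cv2.imwrite(f"pics/{n}0.png",im[:,:,::-1])
    p=robot.camera_params(n); print(n,{k:(v if k!="view" else [[round(float(x),4) for x in r] for r in v]) for k,v in p.items()})
s=robot.get_state(); print(s)
E
```

```text
scene {'fx': 445.12275679148877, 'fy': 445.12275679148877, 'cx': 259.3349074315652, 'cy': 192.4946736970473, 'k1': -0.12323144399649243, 'view': [[-0.3996, -0.9166, 0.0119, 127.1615], [0.7079, -0.3003, 0.6393, -393.7458], [-0.5824, 0.2639, 0.7689, -1521.2497], [0.0, 0.0, 0.0, 1.0]]}
top {'fx': 459.1148151910282, 'fy': 459.1148151910282, 'cx': 256.05144331776626, 'cy': 191.55657950841044, 'k1': -0.08206956426445385, 'view': [[0.0649, -0.9979, 0.0043, -102.6896], [0.9774, 0.0644, 0.2015, -495.6953], [-0.2014, -0.0089, 0.9795, -1650.8107], [0.0, 0.0, 0.0, 1.0]]}
{'t': 0.1, 'joint_positions': array([ 1.06450275e+00,  5.28382464e-01,  1.43374120e+00, -2.68083012e-05,
        1.18139756e+00, -1.78530988e-01]), 'joint_vel': array([-2.97682736e-04, -3.43675508e-03, -2.01914938e-03, -5.52153113e-05,
        8.83743667e-04,  8.67251115e-05]), 'effort': array([-1.90813425e-04, -4.40987456e+01, -1.77150929e+01,  6.34915754e-02,
        5.33531466e-02, -5.40097017e-05]), 'tcp_pos': array([200.9047418 , 591.19540209, 243.67423943]), 'eef_rot': array([ 1.63143608e-01,  9.86601861e-01, -9.12467444e-04, -3.12092335e-04]), 'force': array([0.28540874, 0.17871009, 0.89905723]), 'moment': array([ 0.00574811, -0.00910161,  0.00327666]), 'grasp_force': 0.0, 'opening': 86.8045809949573}
```

View pics/scene0.png

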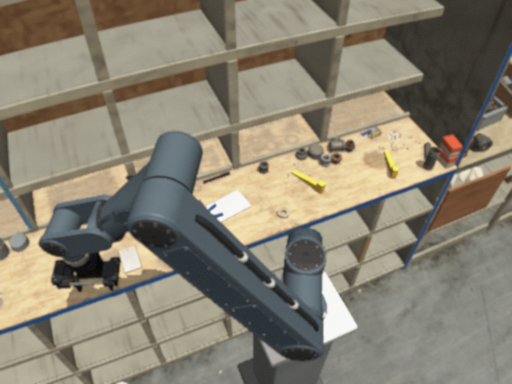

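View pics/top0.png

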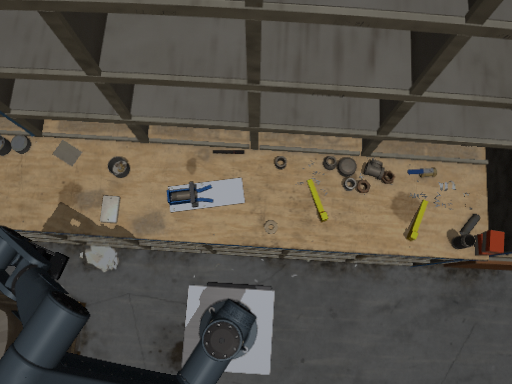

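```bash
cat > h.py <<'E'
import numpy as np, cv2
from station import robot
def cam(n):
    p=robot.camera_params(n); K=np.array([[p["fx"],0,p["cx"]],[0,p["fy"],p["cy"]],[0,0,1.]])
    return K,np.array([p["k1"],0,0,0,0.]),np.array(p["view"])
def ray(n,px,z):
    K,d,V=cam(n); u=cv2.undistortPointsIter(np.array([[px]],float),K,d,None,None,(3,50,1e-9))[0,0]
    R,t=V[:3,:3],V[:3,3]; c=-R.T@t; v=R.T@np.array([u[0],-u[1],-1]); return c+v*(z-c[2])/v[2]
def proj(n,P):
    K,d,V=cam(n); q=(V[:3,:3]@np.array(P,float).T).T+V[:3,3]; q=q*[1,-1,-1]
    return cv2.projectPoints(q,np.zeros(3),np.zeros(3),K,d)[0][:,0]
E
python3 - <<'E'
from h import *
im=cv2.imread("pics/top0.png")
a=cv2.resize(im[165:225,155:255],None,fx=8,fy=8,interpolation=cv2.INTER_CUBIC)[:, :800]
cv2.imwrite("pics/cjig.png",a)
b=cv2.resize(im[165:250,295:445],None,fx=5,fy=5,interpolation=cv2.INTER_CUBIC)
cv2.imwrite("pics/cwed.png",b)
for p in [(317,200),(419,220),(180,195),(244,178),(222,340)]: print(p,ray("top",p,8).round())
E
```

```text
(317, 200) [ 493. -303.    8.]
(419, 220) [ 441. -695.    8.]
(180, 195) [478. 218.   8.]
(244, 178) [560. -20.   8.]
(222, 340) [-41.  17.   8.]
```

View pics/cjig.png

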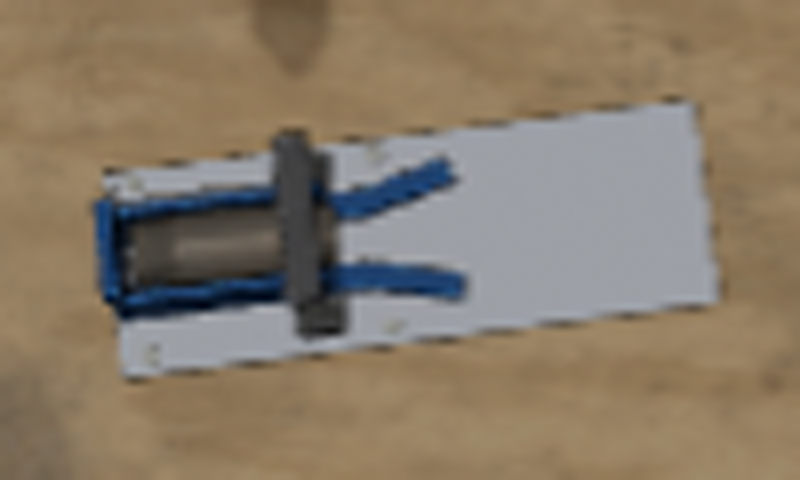

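View pics/cwed.png

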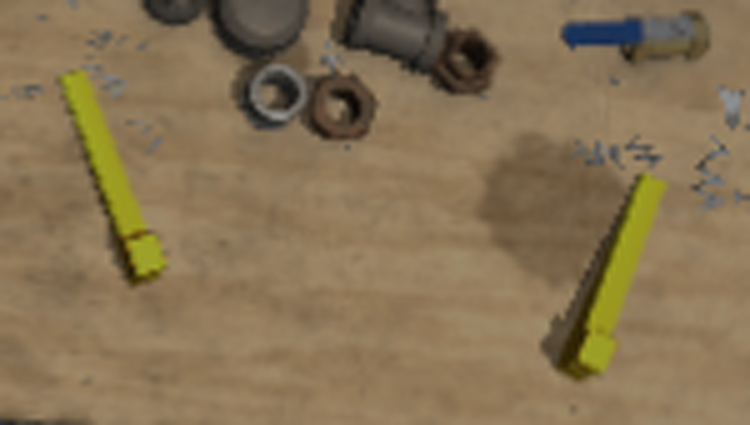

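```bash
python3 - <<'E'
from h import *
im=cv2.imread("pics/scene0.png")
a=cv2.resize(im[145:205,280:410],None,fx=6,fy=6,interpolation=cv2.INTER_CUBIC)
cv2.imwrite("pics/cs.png",a)
E
```

```text
(no output)
```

View pics/cs.png

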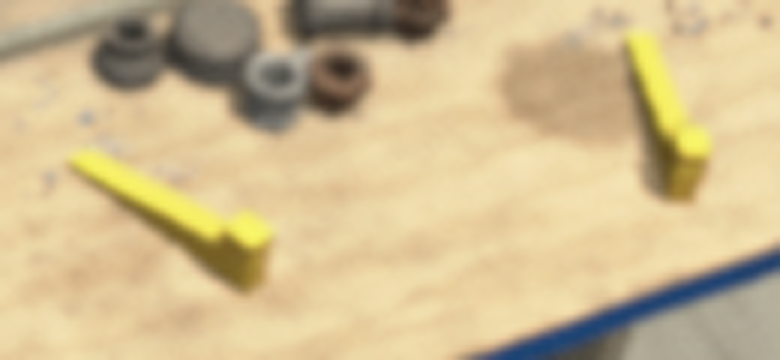

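```bash
cat >> h.py <<'E'
from scipy.optimize import minimize, least_squares
S=8
def hullmask(n,P,box):
    x0,y0,x1,y1=box; q=(proj(n,P)-[x0,y0]+.5)*S
    return q
def wedge_pts(x,y,a,z=0):
    prof=[(-15,0),(155,0),(155,6),(15,34),(14,34),(14,54),(-14,54),(-15,0)]
    c,s=np.cos(a),np.sin(a); out=[]
    for sy in(-1,1):
        hw=[10,10,10,10,12,12,12,12]
        out.append([(x+c*px-s*sy*w,y+s*px+c*sy*w,z+pz) for (px,pz),w in zip(prof,hw)])
    return np.array(out)
def render(n,p,box):
    x0,y0,x1,y1=box; M=np.zeros(((y1-y0)*S,(x1-x0)*S),np.uint8); W=wedge_pts(*p)
    for idx in ([0,1,2,3],[7,4,5,6],[0,3,4]):
        h=cv2.convexHull(((proj(n,W[:,idx].reshape(-1,3))-[x0,y0]+.5)*S).astype(np.float32))
        cv2.fillPoly(M,[h.round().astype(int)],255)
    return cv2.resize(M,(x1-x0,y1-y0),interpolation=cv2.INTER_AREA)/255.
def rot(a,flip=0):  # tool down, tool y across direction a
    from scipy.spatial.transform import Rotation as R
    a+=np.pi*flip; x=np.array([np.cos(a),np.sin(a),0]); z=np.array([0,0,-1.]); y=np.cross(z,x)
    return R.from_matrix(np.c_[x,y,z]).as_quat()
E
python3 - <<'E'
from h import *
B={"top":(300,172,335,228),"scene":(285,163,332,200)}
T={}
for n,b in B.items():
    im=cv2.imread(f"pics/{n}0.png")[b[1]:b[3],b[0]:b[2]]; h=cv2.cvtColor(im,cv2.COLOR_BGR2HSV)
    T[n]=((abs(h[...,0].astype(int)-29)<6)&(h[...,1]>150)).astype(float); print(n,T[n].sum())
g=ray("top",(324,215),54); t=ray("top",(310,181),6); a0=np.arctan2(*(t-g)[1::-1]); print(g,t,a0)
def f(p,ns=("top","scene")): return sum(((render(n,p,B[n])-T[n])**2).sum() for n in ns)
for ns in (("top","scene"),("top",)):
    r=minimize(f,[g[0],g[1],a0],args=(ns,),method="Nelder-Mead",options=dict(initial_simplex=[[g[0],g[1],a0],[g[0]+8,g[1],a0],[g[0],g[1]+8,a0],[g[0],g[1],a0+.1]]))
    print(ns,r.x,r.fun,np.hypot(*r.x[:2]))
# jig plate corners (crop px -> px)
c=np.array([(692,100),(718,300),(125,378)],float); c=(c+.5)/8-.5+[155,165]
m=np.array([(-175,-50),(-175,50),(110,50)],float)
W=np.array([ray("top",q,8)[:2] for q in c]); print(W)
for sg in(1,-1):
    mm=m*[1,sg]
    def e(p):
        C,s=np.cos(p[2]),np.sin(p[2]); return (np.c_[p[0]+C*mm[:,0]-s*mm[:,1],p[1]+s*mm[:,0]+C*mm[:,1]]-W).ravel()
    r=least_squares(e,[500,130,1.5]); print("jig",sg,r.x,r.fun.round(1))
    if r.cost<50:
        x,y,a=r.x
        for fl in(0,1):
            u=np.array([np.cos(a),np.sin(a)]); p=np.array([x,y])+u*-185
            print(fl,robot.solve_ik([*p,56],rot(a,fl)))
E
```

```text
top 247.0
scene 75.0
[ 429.42144596 -324.6373603    54.        ] [ 565.32457853 -273.17233994    6.        ] 0.36200092653985866
('top', 'scene') [ 4.30212318e+02 -3.23428212e+02  3.63677076e-01] 243.13342560553633 538.227133291876
('top',) [ 4.29850458e+02 -3.24706996e+02  3.72314783e-01] 40.112618223760094 538.7077593454561
[[562.84780489  -8.79109365]
 [466.71072248 -28.0093297 ]
 [410.89055164 248.69076218]]
jig 1 [480.81231371 152.34509758   1.76808297] [ 1.3 -0.7 -0.6 -1.1 -0.7  1.7]
0 [-2.72160842e-01  6.93877634e-01  1.84044328e+00 -4.44089210e-16
  6.07271742e-01 -4.69447484e-01]
1 [-2.72160842e-01  6.93877634e-01  1.84044328e+00 -4.44089210e-16
  6.07271742e-01  2.67214517e+00]
jig -1 [422.50906055 128.55536882   2.14833624] [-86.7 -36.6  93.2  37.2  -6.5  -0.7]
```

```bash
python3 - <<'E'
from h import *
im=cv2.imread("pics/top0.png"); b=(155,165,255,225); c=im[b[1]:b[3],b[0]:b[2]]; h=cv2.cvtColor(c,cv2.COLOR_BGR2HSV)
m=((h[...,1]<45)&(h[...,2]>125)).astype(np.uint8)
n,l,st,_=cv2.connectedComponentsWithStats(m); m=(np.isin(l,[i for i in range(1,n) if st[i,4]>60])).astype(np.uint8)
pts=np.argwhere(m)[:,::-1]; hull=cv2.convexHull(pts.astype(np.int32)); T=np.zeros(m.shape,np.uint8); cv2.fillPoly(T,[hull],1); T=T.astype(float)
def rc(p):
    C,s=np.cos(p[2]),np.sin(p[2]); P=np.array([(p[0]+C*x-s*y,p[1]+s*x+C*y,8) for x,y in((-175,-50),(-175,50),(110,50),(110,-50))])
    M=np.zeros((60*S,100*S),np.uint8); cv2.fillPoly(M,[((proj("top",P)-b[:2]+.5)*S).round().astype(int)],255)
    return cv2.resize(M,(100,60),interpolation=cv2.INTER_AREA)/255.
x0=[480.8,152.3,1.768]
r=minimize(lambda p:((rc(p)-T)**2).sum(),x0,method="Nelder-Mead",options=dict(initial_simplex=[x0,[485,152,1.768],[480,157,1.768],[480,152,1.80]]))
print("jig",r.x,r.fun,T.sum())
# rail (blue) points in flare-free channel section
bl=(abs(h[...,0].astype(int)-108)<12)&(h[...,1]>120); q=np.argwhere(bl)[:,::-1]+np.array(b[:2])
J=[]
for p in q:
    w=ray("top",p,20)[:2]-r.x[:2]; C,s=np.cos(r.x[2]),np.sin(r.x[2]); J.append((C*w[0]+s*w[1],-s*w[0]+C*w[1]))
J=np.array(J)
for lo,hi in((-55,-45),(-45,-35),(-35,-25),(-25,-10)):
    k=(J[:,0]>lo)&(J[:,0]<hi); print(lo,J[k&(J[:,1]>0),1].mean(),J[k&(J[:,1]<0),1].mean(),k.sum())
# pick
x,y,a=429.9,-324.5,0.37
robot.move_ptp([x,y,140],rot(a)); print(robot.get_state()["t"])
robot.move_l([x,y,46],120)
s=robot.get_state(); print(s["tcp_pos"],s["force"])
cv2.imwrite("pics/t1.png",robot.snapshot("top")[:,:,::-1])
robot.command_gripper(15)
s=robot.get_state(); print(s["t"],s["opening"],s["grasp_force"],s["force"],s["joint_positions"])
robot.move_l([x,y,110],120)
s=robot.get_state(); print(s["t"],s["opening"],s["grasp_force"],s["force"],s["moment"],s["tcp_pos"])
im=robot.snapshot("scene")[:,:,::-1]; cv2.imwrite("pics/t2.png",cv2.resize(im[110:230,200:420],None,fx=3,fy=3))
E
```

```text
jig [480.61993479 151.63018596   1.76523167] 30.67420222991157 1989.0
-55 27.09135367653465 -27.637739013163017 14
-45 24.81447993170545 -23.7205133587801 17
-35 23.03944389699041 -22.474902313355045 14
-25 18.76952329246665 -17.60445783582755 23
3.4167
[ 430.2448366  -324.80901883   46.43450024] [-0.19428487 -0.4779577  -0.11231923]
5.4417 23.831173656417732 29.99350602272898 [-0.37112799 -0.36842017 -0.50337946] [-8.54173257e-01  7.26213180e-01  1.79055306e+00 -4.59041793e-06
  6.25051419e-01  3.46716410e-01]
6.125 24.30002391715633 29.993675665464252 [-0.24280807  0.16839375 -2.46334979] [-0.04914238  0.24656735 -0.01866507] [ 429.58423829 -324.16713518  109.75397721]
```

View pics/t2.png

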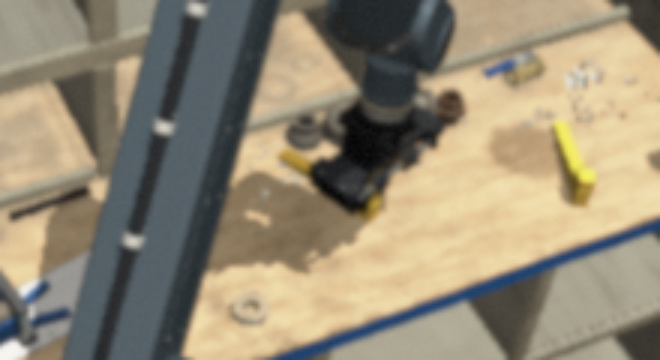

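```bash
cat >> h.py <<'E'
JX=np.array([480.62,151.63]); JA=1.765; U=np.array([np.cos(JA),np.sin(JA)]); N=np.array([-U[1],U[0]])
def J(x,y,z): return [*(JX+x*U+y*N),z]
def tojig(p): w=np.array(p[:2])-JX; return np.array([w@U,w@N,p[2]])
def fj(n=3):
    F=[]
    for _ in range(n): F.append(robot.get_state()["force"]); robot.dwell(.02)
    f=np.mean(F,0); return np.array([f[:2]@U,f[:2]@N,f[2]])
E
python3 - <<'E'
from h import *
robot.move_ptp(J(-185,.5,105),rot(JA)); f0=fj(); print(robot.get_state()["t"],f0)
robot.move_l(J(-185,.5,60),100)
for z in np.arange(58,51,-1):
    robot.move_l(J(-185,.5,z),20); f=fj(2)-f0; print(z,f.round(2))
    if f[2]>2.0: break
s=robot.get_state(); print(s["t"],tojig(s["tcp_pos"]),s["moment"])
im=robot.snapshot("top")[:,:,::-1]; cv2.imwrite("pics/t3.png",cv2.resize(im[165:235,155:265],None,fx=7,fy=7,interpolation=cv2.INTER_CUBIC))
np.save("f0.npy",f0)
E
```

```text
7.4 [ 0.32403778  0.43741437 -1.266564  ]
58 [-0.19 -0.68 -0.03]
57 [ 0.02 -0.6  -0.61]
56 [ 0.17 -1.1  -0.3 ]
55 [-0.64 -0.68 -0.09]
54 [-0.73 -0.11 -0.43]
53 [-0.72  0.11  7.13]
9.7 [-185.06478842    0.47643192   53.85305495] [-0.02982568  0.3160346  -0.05177112]
```

View pics/t3.png

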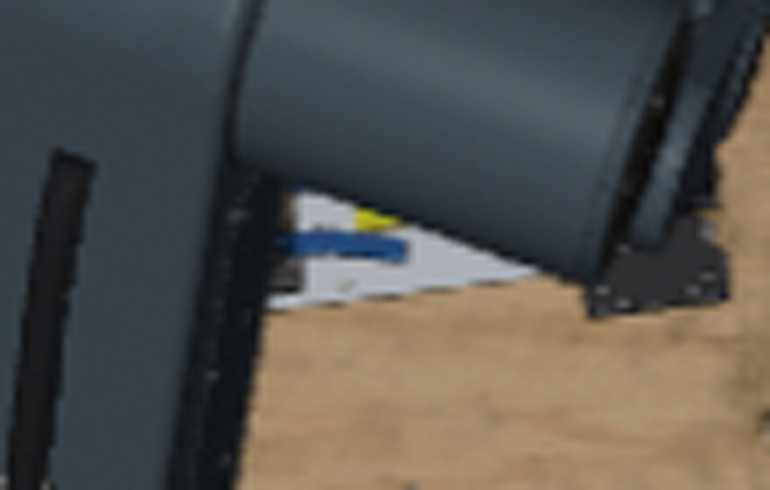

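```bash
cat > slide.py <<'E'
from h import *
f0=np.load("f0.npy")
def slide(x0,x1,step,y,z,v,fx_stop):
    for x in np.arange(x0,x1+1e-6,step):
        robot.move_l(J(x,y,z),v); f=fj(2)-f0; s=robot.get_state()
        print(round(x,1),"y",round(y,2),f.round(1),tojig(s["tcp_pos"]).round(1),round(s["moment"][2],2),round(s["t"],2))
        if abs(f[1])>2.5: y+=np.clip(.1*f[1],-.5,.5)
        if f[2]>5: z+=.2
        if f[2]<.3: z-=.15
        if -f[0]>fx_stop: break
    return x,y,z
E
python3 - <<'E'
from slide import *
q=(np.array([357,230])+.5)/7-.5+[155,165]; print(tojig(ray("top",q,14)))
print(slide(-183,-137,4,.5,53.6,30,10))
E
```

```text
[-30.51692514  13.02859223  14.        ]
-183.0 y 0.5 [0.7 0.2 5.8] [-182.8    0.5   53.9] 0.0 10.03
-179.0 y 0.5 [ 0.2 -1.1  4.3] [-178.8    0.2   53.9] -0.08 10.35
-175.0 y 0.5 [-0.6 -0.9  3.8] [-1.749e+02  1.000e-01  5.390e+01] -0.01 10.67
-171.0 y 0.5 [-1.4 -3.   3.6] [-1.71e+02 -1.00e-01  5.39e+01] -0.28 10.98
-167.0 y 0.2 [-0.3 -4.2  3.1] [-166.9   -0.5   53.9] -0.4 11.3
-163.0 y -0.23 [-1.2 -4.6  3.4] [-162.9   -0.7   53.9] -0.42 11.62
-159.0 y -0.69 [-1.3 -4.   4.6] [-158.8   -0.9   53.9] -0.43 11.93
-155.0 y -1.09 [-1.2 -3.2  6. ] [-154.7   -1.    53.9] -0.32 12.25
-151.0 y -1.41 [-1.5 -3.   5.2] [-150.4   -1.    53.9] -0.41 12.57
-147.0 y -1.7 [ 0.3 -2.9  2.4] [-146.3   -1.1   53.9] -0.3 12.88
-143.0 y -2.0 [ 0.3 -3.   1.2] [-142.4   -1.4   53.9] -0.24 13.2
-139.0 y -2.3 [ 0.  -1.5 -0.7] [-138.4   -1.6   53.9] -0.21 13.52
(np.float64(-139.0), np.float64(-2.2974870158190823), 54.05000000000001)
```

```bash
python3 - <<'E'
from slide import *
r=slide(-136,-99,2.5,-2.2,53.9,25,11); print(r); np.save("r.npy",r)
E
```

```text
-136.0 y -2.2 [-0.1 -0.7  2. ] [-135.8   -1.8   53.9] -0.04 13.82
-133.5 y -2.2 [-0.1 -0.8  3.4] [-133.2   -1.9   54. ] 0.01 14.1
-131.0 y -2.2 [0.  0.1 2.6] [-130.7   -2.1   53.9] 0.03 14.38
-128.5 y -2.2 [ 0.1 -1.8  2.6] [-128.3   -2.2   53.9] -0.01 14.67
-126.0 y -2.2 [ 0.6 -1.3  3.1] [-125.8   -2.3   53.9] 0.0 14.95
-123.5 y -2.2 [-0.4 -1.4  2.8] [-123.4   -2.3   53.9] -0.04 15.23
-121.0 y -2.2 [-1.6 -0.9  2.3] [-121.    -2.3   53.9] -0.05 15.52
-118.5 y -2.2 [-1.3 -0.9  2.7] [-118.4   -2.3   53.9] -0.04 15.8
-116.0 y -2.2 [-1.9 -1.   2.4] [-115.8   -2.2   53.9] -0.05 16.08
-113.5 y -2.2 [-1.7 -0.8  3. ] [-113.3   -2.2   53.9] 0.01 16.37
-111.0 y -2.2 [-1.8 -1.5  3. ] [-110.8   -2.2   53.9] -0.07 16.65
-108.5 y -2.2 [-2.1 -0.6  3.7] [-108.3   -2.2   53.9] -0.07 16.93
-106.0 y -2.2 [-1.2 -0.9  3.5] [-105.8   -2.2   53.9] -0.08 17.22
-103.5 y -2.2 [-0.9 -0.5  3.6] [-103.3   -2.2   53.9] -0.01 17.5
-101.0 y -2.2 [-2.5 -0.5  4.3] [-100.8   -2.2   53.9] -0.03 17.78
(np.float64(-101.0), -2.2, 53.9)
```

```bash
python3 - <<'E'
from h import *
f0=np.load("f0.npy"); x=-101; y=-2.2; z=53.9; h=[]
while x<-40:
    fx=np.mean(h[-1:]) if h else -2
    x+= 1.0 if fx>-3.8 else .5
    robot.move_l(J(x,y,z),20); f=fj(4)-f0; s=robot.get_state(); h.append(f[0])
    print(x,f.round(1),tojig(s["tcp_pos"]).round(1),round(s["moment"][1],2),round(s["t"],2))
    if f[0]<-6.5 or s["t"]>38: break
    if f[2]>5.5: z+=.15
    if f[2]<.5: z-=.15
E
```

```text
-100.0 [-2.3 -0.8  4.3] [-100.    -2.2   53.9] -0.11 18.1
-99.0 [-3.2 -0.1  3.8] [-99.   -2.2  53.9] -0.12 18.42
-98.0 [-2.8 -0.8  4.5] [-98.   -2.2  53.9] -0.13 18.73
-97.0 [-3.1 -0.7  4.3] [-96.9  -2.2  53.9] -0.14 19.05
-96.0 [-2.9 -0.3  4.8] [-95.9  -2.2  53.9] -0.13 19.37
-95.0 [-3.3 -1.   4.5] [-94.9  -2.2  53.9] -0.17 19.68
-94.0 [-3.3 -0.7  4.2] [-93.9  -2.2  53.9] -0.16 20.0
-93.0 [-3.1 -0.7  4.8] [-92.9  -2.2  53.9] -0.14 20.32
-92.0 [-3.5 -0.7  4.8] [-91.9  -2.2  53.9] -0.15 20.63
-91.0 [-3.4 -0.5  5.3] [-90.9  -2.2  53.9] -0.16 20.95
-90.0 [-3.2 -0.4  5.5] [-89.9  -2.2  53.9] -0.11 21.27
-89.0 [-2.6 -0.9  3.6] [-88.7  -2.   53.9] -0.17 21.58
-88.0 [-2.2 -1.   2.6] [-87.8  -2.   53.9] -0.09 21.9
-87.0 [-1.7 -0.7  1.9] [-86.8  -2.   53.9] -0.11 22.22
-86.0 [-1.8 -0.7  0.5] [-85.8  -2.   53.9] -0.05 22.53
-85.0 [-0.7 -1.1  0.2] [-84.8  -2.   53.9] -0.03 22.85
-84.0 [-1.4 -0.6  1.4] [-84.   -2.2  53.9] 0.01 23.17
-83.0 [-2.  -0.2  1.7] [-82.9  -2.2  53.9] -0.07 23.48
-82.0 [-1.6 -0.8  1.5] [-81.9  -2.3  53.9] -0.04 23.8
-81.0 [-1.6 -0.9  1. ] [-81.   -2.3  53.9] -0.09 24.12
-
[... 282 characters left out ...]
 -0.6  2.7] [-74.9  -2.2  53.9] -0.12 26.02
-74.0 [-2.4 -0.9  2.6] [-73.9  -2.2  53.9] -0.11 26.33
-73.0 [-2.4 -0.9  3.3] [-73.   -2.2  53.9] -0.1 26.65
-72.0 [-2.3 -0.8  3.4] [-71.9  -2.2  53.9] -0.12 26.97
-71.0 [-3.2 -0.7  3.6] [-70.9  -2.2  53.9] -0.09 27.28
-70.0 [-2.9 -1.   3.4] [-69.9  -2.2  53.9] -0.09 27.6
-69.0 [-3.2 -0.5  3.7] [-69.   -2.2  53.9] -0.11 27.92
-68.0 [-3.5 -0.6  3.6] [-68.   -2.3  53.9] -0.19 28.23
-67.0 [-3.8 -0.5  3.5] [-67.   -2.3  53.9] -0.18 28.55
-66.0 [-4.  -0.8  3.7] [-66.   -2.3  53.9] -0.18 28.87
-65.5 [-5.3 -0.6  3.3] [-65.7  -2.3  53.9] -0.23 29.18
-65.0 [-6.  -0.4  3.6] [-65.5  -2.3  53.9] -0.22 29.5
-64.5 [-7.9 -0.1  3.4] [-65.3  -2.4  53.9] -0.21 29.82
```

```bash
python3 - <<'E'
from h import *
f0=np.load("f0.npy"); x=-64.5; y=-2.2; z=53.9
for _ in range(3):
    x+=.5; robot.move_l(J(x,y,z),20); f=fj(5)-f0; s=robot.get_state()
    print(x,f.round(1),tojig(s["tcp_pos"]).round(2),round(s["t"],2))
    if f[0]<-9.6: break
E
```

```text
-64.0 [-9.5 -0.2  3. ] [-65.04  -2.4   53.9 ] 30.15
-63.5 [-10.9  -0.    3.1] [-64.89  -2.49  53.93] 30.48
```

```bash
python3 - <<'E'
from h import *
f0=np.load("f0.npy"); y=-2.3; z=53.9
for x in(-64.2,-64.8):
    robot.move_l(J(x,y,z),20); f=fj(5)-f0; print(x,f.round(1),tojig(robot.get_state()["tcp_pos"]).round(2))
robot.command_gripper(44); f=fj(5); s=robot.get_state(); print(f.round(1),s["opening"],tojig(s["tcp_pos"]).round(2),s["t"])
robot.move_l(J(-66,y,130),80); robot.move_l(J(-66,y,200),150)
robot.set_joints([-.9,*robot.get_state()["joint_positions"][1:]]); print(robot.get_state()["t"])
im=robot.snapshot("top")[:,:,::-1]; cv2.imwrite("pics/t4.png",cv2.resize(im[165:225,155:255],None,fx=8,fy=8,interpolation=cv2.INTER_CUBIC))
E
```

```text
-64.2 [-7.7 -0.5  3. ] [-64.91  -2.46  53.92]
-64.8 [-5.2 -0.6  3.2] [-64.95  -2.45  53.92]
[-0.5  0.  -0. ] 44.13604124656666 [-64.77  -2.27  53.9 ] 31.9167
35.1667
```

View pics/t4.png

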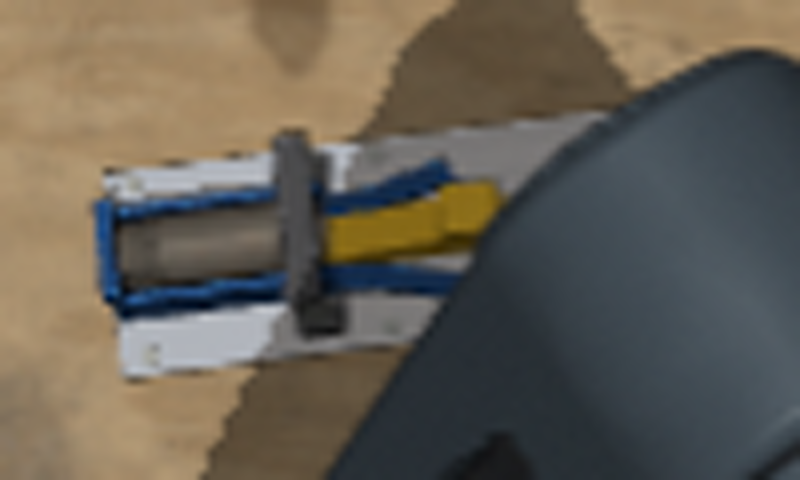

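The wedge lies in the channel with its grip at crop (465,210). The pipe is in place under the stop, and the robot is clear.

```bash
python3 -c "
from station import robot
print(robot.hand_in())"
```

```text
the job is handed in; nothing more can be done
None
```

I slid the wedge in until the pipe met the stop, let go and handed the job in at about 35 s; I estimate the squeeze at 10 N from the push force (not measured directly), and the hand-in gave no verdict.

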